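Clamp the whetstone with the ratchet cam

TASK

Get the sharpening stone ready for use: the ratchet on its holder is still set to loosen, so flip its direction lever fully across to the clamping side, then work the handle until the cam holds the stone firmly against the end stop. Stop when the knob takes about 12 N of push: a loose stone is no use, and a forced one cracks. Leave the lever on the clamping side, let go, and leave the bowl, jar and tin alone.

Things in the scene. Friction and masses are not known exactly. Their poses are not given: they have to be found in the camera images.
- holder: Whetstone holder, fixed to the counter: black bed 94 x 310 x 14 mm. Origin on the ratchet's upright axis, at counter level. Its -y runs from the axis along the stone (seated stone's near end about 31 mm off; sprung end stop, about 80 N/mm, about 231 mm off; both vary by up to 4 mm); its -x is the side of the ratchet handle. Bed top 14 mm up, stone top 42 mm up. Ratchet head: radius 40 mm, 56 to 84 mm up.
- handle (a joint): Ratchet handle, a flat bar turning about the holder's upright axis, -0.85 to 0.85 rad; 0: along the holder's -x; growing: anticlockwise from above, the clamping stroke. Lever on clamping side: growing strokes drive the cam (up to 0.57 rad play, 11 teeth), strokes back click free; one or two strokes needed. Lever on loosening side: the reverse. Push at the knob: free 2.5 N, cam still loose 6.5 N.
- knob (a point): Centre of the upright black knob on the handle's end: cylinder 23 mm across, 64 to 114 mm up (this point 92 mm up), 150 mm from the ratchet's axis. The bar under it is 22 mm wide, its top 64 mm up. Push across the handle at the knob: rises from 6.5 N, about 0.4 N per mm of knob travel, as the stone is gripped; about 12 N is right, under 9 N too loose, over 15 N too much.
- pawl (a joint): Direction lever on the ratchet head, turning about an upright pin on the handle, 50 mm from the ratchet's axis. -0.4 rad = loosening side (start), +0.4 = clamping side, both against stops; stays where left. Growing moves its tab anticlockwise from above, the way the handle's clamping stroke goes. 3 to 6 N at the tab moves it; pushed on at its stop, it drags the handle along.
- tab (a point): Direction lever's upright steel thumb tab, 12 (along lever) x 9 x 26 mm, 83 to 109 mm up; this point on its centre line, 98 mm up, 36 mm from the lever's pin and about 84 mm from the ratchet's axis; it crosses about 28 mm from side to side. Nothing else near it is higher than 84 mm except the knob, about 66 mm farther out.
- cam: Steel cam under the ratchet head, turning about the holder's upright axis: a disc of radius 24 mm, 18 to 40 mm up, set 13 mm off centre. Turned anticlockwise from above, its side swings against the stone's near end and pushes it onto the end stop. It stays where it is left. Origin on the axis at counter level.
- stone: Grey and white whetstone, loose in the holder between low side rails: 68 x 200 x 28 mm, about 0.75 kg, long axis along the holder's y. Origin at the centre of its underside. It starts up to 4 mm short of the end stop.
- bowl: Bystander: open steel bowl, 120 mm across, 55 mm high; origin under its centre.
- jar: Bystander: closed glass jar, 64 mm across, 100 mm high; origin under its centre.
- tin: Bystander: flat round tin, 72 mm across, 30 mm high; origin under its centre.
Mind the look-alikes: they are no part of the job. What is meant by the stone is not blue, green or purple, and is the larger of those in its own colour.

How it is judged:
By the outcome, as a careful person would: the job done as asked, in the order asked, and still so for the second after the job is handed in, with the robot touching nothing.
It also fails if it takes over 72 s, if anything falls off the work surface, if the arm or the gripper's body presses on something with over 40 N, if the wrist force passes 120 N, or if a joint passes its speed limit or range.

ROBOT

A 6-joint arm with a two-finger parallel gripper is mounted at the origin on the work surface. World frame = base frame: x ahead of the robot, y to its left, z up, the work surface at z = 0. Lengths are in m, angles in degrees, forces in N, time in s.
With the tool pointing down it reaches from about 0.3 to 1 m from the base axis. Payload 5.1 kg.
Tool frame: the origin (TCP) lies midway between the tips of the shut fingers; the grasp point (between the pads) lies 19 mm behind it; z points along the fingers, y is the direction in which the jaws open and shut (so a half turn about z gives the same grasp; the last joint's range is limited). The gripper opens to 95 mm and grips with 3 to 60 N. Pads are 20 mm wide; open, the fingers measure 119 mm over their backs; the gripper's body (75 mm by 180 mm) begins 59 mm behind the grasp point.
Start: joints at [60.183, 7.093, 94.555, -0, 78.352, -4.733], TCP at [0.276, 0.589, 0.215] pointing down, gripper open.
Joint ranges: [-149.61, 149.61], [-58.7, 133.49], [1.44, 155.28], [-77.14, 257.14], [18.33, 153.61], [-166.67, 166.67]. Speed limits (degrees/s): [147.25, 147.25, 180, 180, 180, 180].

INTERFACE

Orientations are given as a 3x3 rotation matrix whose columns are the frame's x, y, z axes.
In Python, from workcell import robot gives the robot as it stands.
- The arm moves only by the shell command python3 -m jog 'ROWS'. ROWS is a JSON object of lists of equal length, an entry for each row: "fingers": the gripper's target within -1 to 1 (shut at 1, half-way at 0, fully open at -1); "translation": the shift along the world's x, y, z in m, a list of three; "turn": the turn, a rotation vector about the world's x, y, z in degrees, a list of three. In form: {"fingers": [fingers, ...], "translation": [[x, y, z], ...], "turn": [[wx, wy, wz], ...]}. A call has exactly 5 rows; each row is the pose to reach, as a shift and turn from the pose measured when the call began; what a row does not reach only later rows make up. A row lasts 1/8 s, in which the tool goes at most 62.5 mm and 10.7 degrees, less where a joint would pass 70% of its speed; a pose out of reach is approached as far as the arm can. A call with a gripper value outside its range is refused whole. The fingers move at their own pace and stop on an object; the grip force is fixed at half the most. Time passes only in rows, so rows that repeat a pose let the fingers close, or fill a call up. It gives the time, the measured TCP pose, the force and the opening at its end, in the units of the state.
- robot.get_state(): the state, without advancing time (a new reading comes with each control period).
- robot.camera(name): name is "scene" or "top"; returns a dict with "color" (384x512x3 uint8, red, green, blue), "fx", "fy", "cx", "cy" (pixels), "distortion" ([k1, k2, p1, p2, k3] as OpenCV has them; the pictures are not rectified), "T" (4x4, takes a point from camera to world coordinates). Camera axes: x right, y down, z forward; pixel columns grow to the right and rows downward; lengths in m; the calibration is good to about 2 mm. A picture is of the moment at which its call begins. There is no depth.
- robot.close_job(): hands the job in, once; it reports no verdict.
The state is a dict: "t": time; "joint_positions": joint angles; "joint_vel": joint speeds; "effort": joint torques, N m; "eef_pos": TCP position; "orientation": TCP orientation; "contact_force": force on the tool from outside, world axes, zero at the start; "wrist_torque": the same for the moment, N m; "gripper_width": finger opening in m.
Only numpy, scipy, OpenCV 4.12 (cv2) and the standard library are available. Lean on these libraries where they do the work, as an engineer would, in place of code of your own. Each camera call takes 0.05 s, during which the arm holds its last target. There are 200 camera calls.

## Working session

There is one attempt and no reset: what is moved stays moved. The work goes in short steps, Python scripts to look and compute and a shell command to move; the robot and the scene stay as the last step left them, time stands still between calls to the robot, and variables do not carry over. Pictures are saved under pics/ and viewed, about 8 in all and at most 12, crops included, and the job is handed in when it is done.

```bash
mkdir -p pics; cat > h.py <<'E'
import numpy as np,cv2
from workcell import robot
def px2w(c,u,v,z):
    K=np.array([[c["fx"],0,c["cx"]],[0,c["fy"],c["cy"]],[0,0,1.]])
    p=cv2.undistortPoints(np.array([[[u,v]]],float),K,np.array(c["distortion"],float))[0,0]
    T=np.array(c["T"]);d=T[:3,:3]@[p[0],p[1],1];o=T[:3,3]
    return o+d*(z-o[2])/d[2]
def w2px(c,P):
    K=np.array([[c["fx"],0,c["cx"]],[0,c["fy"],c["cy"]],[0,0,1.]])
    T=np.linalg.inv(np.array(c["T"]))
    return cv2.projectPoints(np.atleast_2d(np.array(P,float)),cv2.Rodrigues(T[:3,:3])[0],T[:3,3],K,np.array(c["distortion"],float))[0][:,0]
def snap(n,f,crop=None,s=1):
    c=robot.camera(n);im=c["color"][:,:,::-1]
    if crop: x,y,w,h=crop; im=im[y:y+h,x:x+w]
    cv2.imwrite("pics/"+f,cv2.resize(im,None,fx=s,fy=s,interpolation=cv2.INTER_CUBIC)); return c
E
python3 - <<'E'
from h import *
for n in("top","scene"):
    c=snap(n,n+"0.png",None,1.5); print(n,np.round(c["T"],3).tolist(),c["fx"])
s=robot.get_state();print(s)
E
```

```text
top [[-0.024, -0.998, 0.059, 0.437], [-1.0, 0.024, 0.0, -0.066], [-0.002, -0.059, -0.998, 1.459], [0.0, 0.0, 0.0, 1.0]] 390.0451924734283
scene [[0.4, 0.578, -0.711, 1.445], [0.916, -0.247, 0.315, -0.46], [0.007, -0.777, -0.629, 0.88], [0.0, 0.0, 0.0, 1.0]] 386.2170579204916
{'t': 0.1, 'joint_positions': array([ 6.01826351e+01,  7.12918949e+00,  9.46255218e+01, -1.19001732e-03,
        7.83518359e+01, -4.73237729e+00]), 'joint_vel': array([ 0.12275133, -0.00392959, -0.11104756,  0.03814706, -0.02522944,
       -0.05864998]), 'effort': array([ 1.83909992e-04, -4.18883336e+01, -3.61095071e+01,  7.76709756e-02,
        4.62139305e-02, -7.02384727e-05]), 'eef_pos': array([0.27531642, 0.58817565, 0.213524  ]), 'orientation': array([[-9.05681640e-01,  4.23957479e-01, -9.07011581e-04],
       [ 4.23958428e-01,  9.05680195e-01, -1.62352913e-03],
       [ 1.33155108e-04, -1.85493573e-03, -9.99998271e-01]]), 'contact_force': array([-0.33201435,  0.20710448,  0.30236689]), 'wrist_torque': array([ 0.03814846,  0.05767762, -0.02284237]), 'gripper_width': 0.0948787961932446}
```

View pics/top0.png

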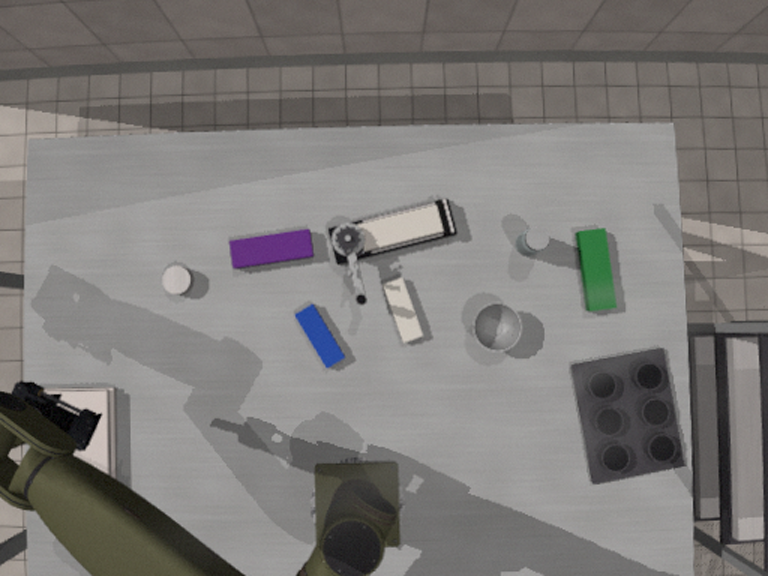

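View pics/scene0.png

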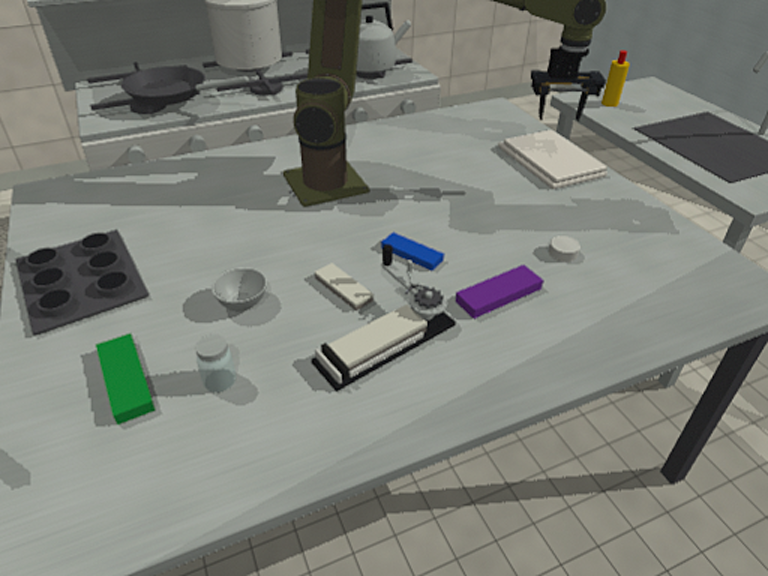

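Pictures (1.5x). Stone candidates in the top view: white in the holder (403,231), small white (404,310), purple, blue and green. The white one in the black bed is meant, because it is uncoloured and the larger white. The ratchet head is at about (347,240) and the knob at about (361,299). I'll confirm in enlarged crops.

```bash
python3 - <<'E'
from h import *
a=robot.camera("top")["color"][125:215,205:315,::-1]; b=robot.camera("scene")["color"][150:265,200:310,::-1]
cv2.imwrite("pics/topc.png",cv2.resize(a,None,fx=7,fy=6.5,interpolation=cv2.INTER_CUBIC))
cv2.imwrite("pics/scenec.png",cv2.resize(b,None,fx=5,fy=5,interpolation=cv2.INTER_CUBIC))
E
```

```text
(no output)
```

View pics/topc.png

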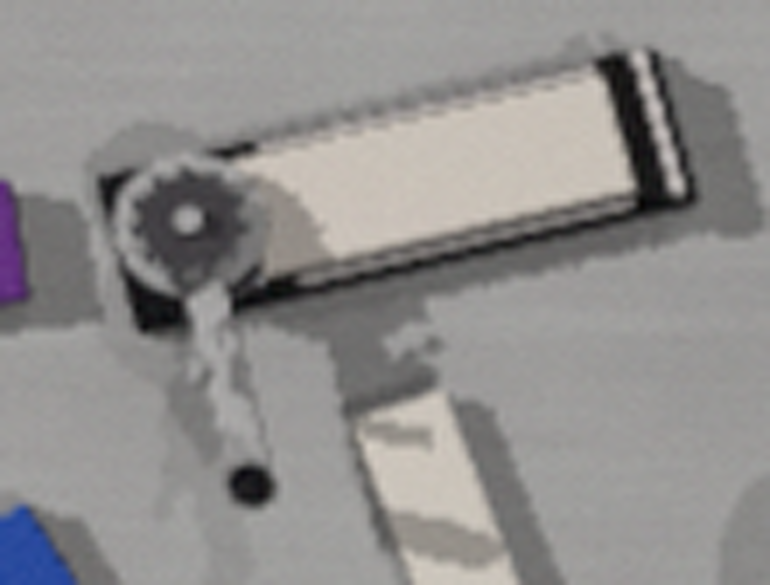

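View pics/scenec.png

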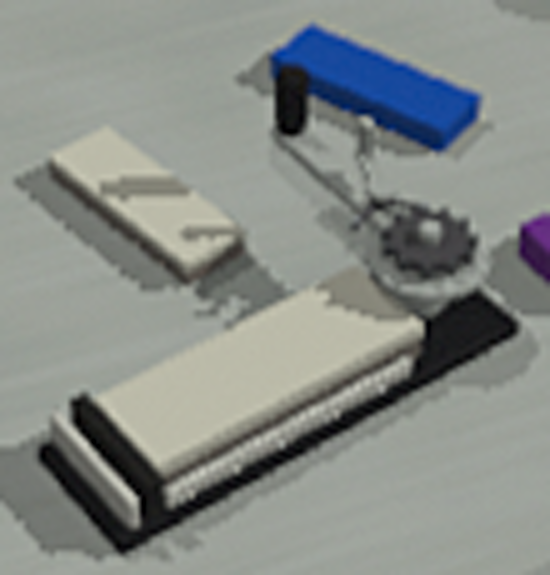

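The crops confirm the choice: the white stone in the black bed is the larger white one. Top crop: hub (188,220), knob top (252,486), bed corners (100,178), (145,330), (692,203), (655,48). Scene crop: knob top (292,70), tab top (366,122).

```bash
python3 - <<'E'
from h import *
t=robot.camera("top");s=robot.camera("scene")
T=lambda x,y,z:px2w(t,205+(x+.5)/7-.5,125+(y+.5)/6.5-.5,z)
S=lambda x,y,z:px2w(s,200+(x+.5)/5-.5,150+(y+.5)/5-.5,z)
hub=T(188,220,.088);kn=T(252,486,.114);cs=[T(*p,.014) for p in((100,178),(145,330),(692,203),(655,48))]
tb=T(198,368,.109)
pr=lambda n,v:print(n,np.round(v,4))
pr("hub",hub);pr("hubS",S(430,228,.088));pr("knob",kn);pr("knobS",S(292,70,.114));pr("tabS",S(366,122,.109));pr("tabT",tb);pr("corners",cs)
print([np.linalg.norm(cs[i]-cs[(i+1)%4]) for i in range(4)])
my=(cs[2]+cs[3]-cs[0]-cs[1])[:2];print("-y dir deg",np.degrees(np.arctan2(my[1],my[0])))
x=np.degrees(np.arctan2(my[1],my[0]))-90 # -x dir = rot(-y,-90)
for n,k in(("knob",kn),("knobS",S(292,70,.114))):
  d=(k-hub)[:2];print(n,np.linalg.norm(d),"dir",np.degrees(np.arctan2(d[1],d[0])),"-x dir",x)
for n,k in(("tabS",S(366,122,.109)),("tabT",tb)):
  d=(k-hub)[:2];print(n,np.linalg.norm(d),"dir",np.degrees(np.arctan2(d[1],d[0])))
E
```

```text
hub [0.6463 0.0051 0.088 ]
hubS [0.6543 0.002  0.088 ]
knob [ 0.4993 -0.0249  0.114 ]
knobS [ 0.5011 -0.0241  0.114 ]
tabS [ 5.657e-01 -3.000e-04  1.090e-01]
tabT [0.5633 0.0006 0.109 ]
corners [[ 0.6832  0.0554  0.014 ]
 [ 0.5947  0.0331  0.014 ]
 [ 0.661  -0.2604  0.014 ]
 [ 0.7519 -0.2436  0.014 ]]
[np.float64(0.09127797612781534), np.float64(0.3008337893419226), np.float64(0.09236528332357563), np.float64(0.30680976626935663)]
-y dir deg -77.15942333118363
knob 0.1500628170524361 dir -168.48977792950623 -x dir -167.15942333118363
knobS 0.1481187407904432 dir -168.62810277918797 -x dir -167.15942333118363
tabS 0.08082537567381734 dir -176.17914170663747
tabT 0.08317261073327394 dir -176.96108490809596
```

```bash
python3 -m jog '{"fingers":[0.26,0.26,0.26,0.26,0.26],"translation":[[0.029,-0.055,0],[0.057,-0.11,0],[0.085,-0.165,0],[0.113,-0.22,0],[0.14,-0.275,0]],"turn":[[0,0,-10],[0,0,-20],[0,0,-30],[0,0,-40],[0,0,-50]]}'
python3 -m jog '{"fingers":[0.26,0.26,0.26,0.26,0.26],"translation":[[0.029,-0.055,0],[0.057,-0.11,0],[0.085,-0.165,0],[0.113,-0.22,0],[0.14,-0.275,0]],"turn":[[0,0,-10],[0,0,-20],[0,0,-30],[0,0,-40],[0,0,-50]]}'
cat >> h.py <<'E'
def st():
    s=robot.get_state();R=s["orientation"]
    print("t",s["t"],"p",np.round(s["eef_pos"],4),"yawY",np.round(np.degrees(np.arctan2(R[1,1],R[0,1])),1),"tilt",np.round(R[:,2],3),"F",np.round(s["contact_force"],2),"w",round(s["gripper_width"],4),"j",np.round(s["joint_positions"],0))
    return s
E
python3 -c "from h import *;st()"
```

```text
t: 0.92
eef_pos: [0.4161, 0.3117, 0.2144]
orientation: [[-0.252, 0.968, 0.0], [0.968, 0.252, 0.0], [0.0, 0.0, -1.0]]
contact_force: [1.2, -0.4, 0.4]
gripper_width: 0.0507
t: 1.55
eef_pos: [0.5567, 0.0347, 0.2147]
orientation: [[0.584, 0.812, 0.001], [0.812, -0.584, 0.0], [0.001, 0.001, -1.0]]
contact_force: [1.5, -0.3, -0.1]
gripper_width: 0.0353
t 1.55 p [0.5567 0.0347 0.2147] yawY -35.7 tilt [ 0.001  0.    -1.   ] F [ 1.54 -0.32 -0.07] w 0.0353 j [ -2.  -5. 106.   0.  78.  34.]
```

```bash
python3 -m jog '{"fingers":[0.26,0.26,0.26,0.26,0.26],"translation":[[0.0075,-0.034,0],[0.0075,-0.034,0],[0.0075,-0.034,-0.02],[0.0075,-0.034,-0.04],[0.0075,-0.034,-0.065]],"turn":[[0,0,-10.5],[0,0,-21],[0,0,-31.5],[0,0,-42.5],[0,0,-42.5]]}'
python3 -c "
from h import *
st();snap('top','t1.png',(205,125,110,90),7);snap('scene','s1.png',(200,150,110,90),6)"
```

```text
t: 2.17
eef_pos: [0.5646, 0.0006, 0.1496]
orientation: [[0.979, 0.202, 0.002], [0.202, -0.979, -0.001], [0.002, 0.001, -1.0]]
contact_force: [0.0, 0.3, -0.3]
gripper_width: 0.0351
t 2.175 p [0.5646 0.0006 0.1496] yawY -78.3 tilt [ 0.002 -0.001 -1.   ] F [ 0.04  0.33 -0.32] w 0.0351 j [ -5.  -1. 109.  -0.  71.  73.]
```

View pics/s1.png

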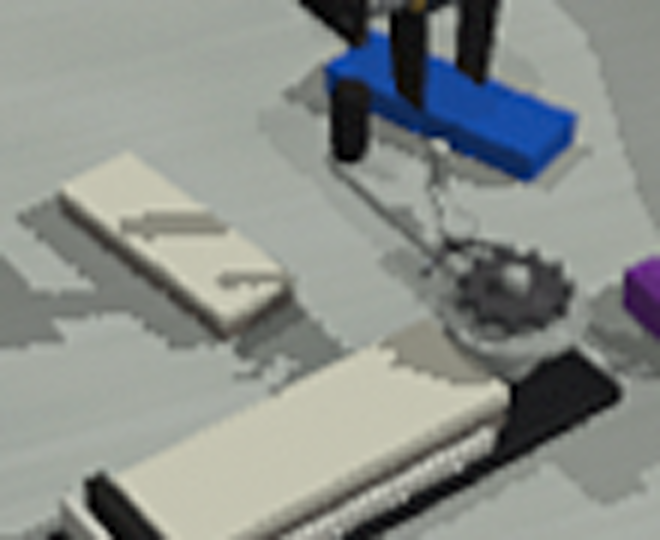

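The scene crop shows the fingertips at (410,100) and (475,78), straddling the line down to the tab at (440,148). The knob is clear at (350,120), so I'll go down.

```bash
python3 -m jog '{"fingers":[0.26,0.26,0.26,0.26,0.26],"translation":[[0,0,-0.02],[0,0,-0.04],[0,0,-0.058],[0,0,-0.058],[0,0,-0.058]],"turn":[[0,0,0],[0,0,0],[0,0,0],[0,0,0],[0,0,0]]}'
python3 -m jog '{"fingers":[0.26,0.26,0.26,0.26,0.26],"translation":[[0.001,-0.004,0],[0.0015,-0.008,0],[0.002,-0.012,0],[0.003,-0.016,0],[0.003,-0.016,0]],"turn":[[0,0,0],[0,0,0],[0,0,0],[0,0,0],[0,0,0]]}'
python3 -c "from h import *;st()"
```

```text
t: 2.9
eef_pos: [0.5624, 0.0009, 0.0886]
orientation: [[0.979, 0.204, -0.005], [0.204, -0.979, 0.0], [-0.005, -0.001, -1.0]]
contact_force: [0.5, -1.2, 0.3]
gripper_width: 0.0354
t: 3.52
eef_pos: [0.5651, -0.0152, 0.0885]
orientation: [[0.979, 0.204, -0.005], [0.204, -0.979, 0.0], [-0.005, -0.001, -1.0]]
contact_force: [-1.7, 0.3, 0.9]
gripper_width: 0.0355
t 3.525 p [ 0.5651 -0.0152  0.0885] yawY -78.3 tilt [-0.005  0.    -1.   ] F [-1.69  0.3   0.92] w 0.0355 j [ -7.   3. 112.  -0.  66.  71.]
```

```bash
python3 -m jog '{"fingers":[0.26,0.26,0.26,0.26,0.26],"translation":[[0.001,-0.003,0.001],[0.001,-0.006,0.001],[0.002,-0.009,0.001],[0.0025,-0.012,0.001],[0.0025,-0.012,0.001]],"turn":[[0,0,0],[0,0,0],[0,0,0],[0,0,0],[0,0,0]]}'
python3 -m jog '{"fingers":[0.26,0.26,0.26,0.26,0.26],"translation":[[0.0005,-0.003,0],[0.001,-0.006,0],[0.002,-0.009,0],[0.0025,-0.012,0],[0.0025,-0.012,0]],"turn":[[0,0,0],[0,0,0],[0,0,0],[0,0,0],[0,0,0]]}'
python3 -c "
from h import *
st();snap('scene','s2.png',(200,150,110,90),7);snap('top','t2.png',(205,125,110,90),7)"
```

```text
t: 4.15
eef_pos: [0.568, -0.0277, 0.0895]
orientation: [[0.979, 0.203, -0.004], [0.203, -0.979, -0.0], [-0.004, -0.001, -1.0]]
contact_force: [-1.3, 3.2, -2.1]
gripper_width: 0.0353
t: 4.78
eef_pos: [0.5716, -0.0394, 0.0897]
orientation: [[0.979, 0.203, -0.002], [0.203, -0.979, 0.001], [-0.002, -0.001, -1.0]]
contact_force: [1.0, 4.5, -3.2]
gripper_width: 0.035
t 4.775 p [ 0.5716 -0.0394  0.0897] yawY -78.3 tilt [-0.002  0.001 -1.   ] F [ 1.02  4.52 -3.23] w 0.035 j [ -9.   4. 111.   0.  66.  69.]
```

View pics/s2.png

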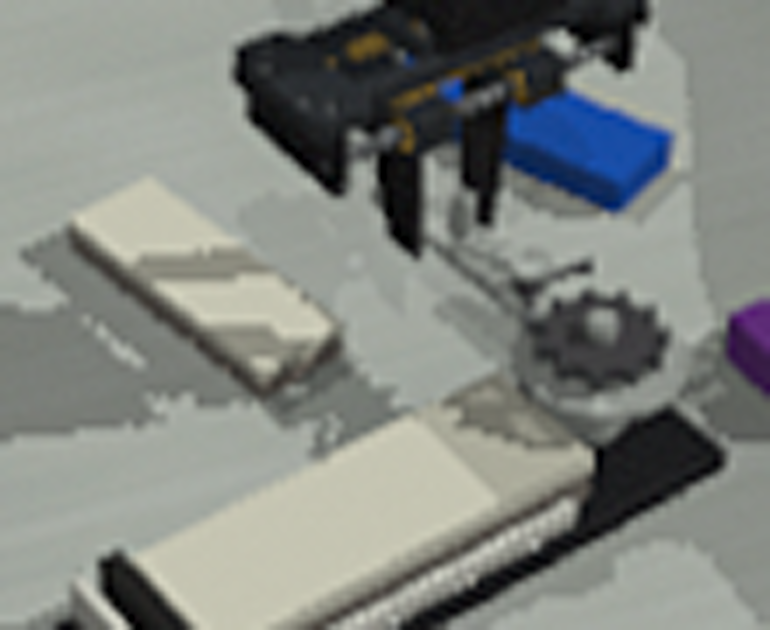

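The tab is at about (460,215) against the rear finger, and the lever's tail at (590,265) has swung to the other side. A few mm more will put it on the stop.

```bash
python3 -m jog '{"fingers":[0.26,0.26,0.26,0.26,0.26],"translation":[[0.0005,-0.002,0],[0.001,-0.004,0],[0.0015,-0.006,0],[0.002,-0.008,0],[0.002,-0.008,0]],"turn":[[0,0,0],[0,0,0],[0,0,0],[0,0,0],[0,0,0]]}'
python3 -m jog '{"fingers":[0.26,0.26,0.26,0.26,0.26],"translation":[[-0.0005,0.003,0],[-0.001,0.006,0.0],[-0.002,0.01,0],[-0.002,0.01,0.03],[-0.002,0.01,0.06]],"turn":[[0,0,0],[0,0,0],[0,0,0],[0,0,0],[0,0,0]]}'
python3 -m jog '{"fingers":[0.26,0.26,0.26,0.26,0.26],"translation":[[-0.02,0.06,0.03],[-0.03,0.12,0.03],[-0.03,0.15,0.03],[-0.03,0.15,0.03],[-0.03,0.15,0.03]],"turn":[[0,0,0],[0,0,0],[0,0,0],[0,0,0],[0,0,0]]}'
python3 -c "
from h import *
st();snap('scene','s3.png',(200,150,110,90),7);snap('top','t3.png',(205,125,110,85),7)
cv2.imwrite('pics/b3.png',np.vstack([cv2.resize(cv2.imread('pics/'+f),(660,h))[:300] for f,h in(('s3.png',500),('t3.png',510))]))
a=cv2.imread('pics/s3.png')[:420,100:600];b=cv2.imread('pics/t3.png')[50:,:400];cv2.imwrite('pics/b3.png',np.hstack([cv2.resize(a,(400,336)),cv2.resize(b,(400,545))[:336] if 0 else cv2.resize(b,(400,545))[100:436]]))"
```

```text
t: 5.5
eef_pos: [0.5745, -0.0472, 0.0898]
orientation: [[0.979, 0.203, 0.001], [0.203, -0.979, 0.001], [0.001, -0.001, -1.0]]
contact_force: [1.2, 4.9, -3.3]
gripper_width: 0.0353
t: 6.12
eef_pos: [0.5723, -0.0371, 0.1503]
orientation: [[0.979, 0.203, 0.0], [0.203, -0.979, 0.001], [0.0, -0.001, -1.0]]
contact_force: [0.0, -0.4, -0.4]
gripper_width: 0.0352
t: 6.75
eef_pos: [0.5423, 0.1124, 0.1803]
orientation: [[0.979, 0.203, 0.0], [0.203, -0.979, 0.0], [0.0, -0.0, -1.0]]
contact_force: [-0.1, -0.6, 0.8]
gripper_width: 0.0353
t 6.75 p [0.5423 0.1124 0.1803] yawY -78.3 tilt [ 0.  0. -1.] F [-0.11 -0.62  0.79] w 0.0353 j [  6.  -4. 109.   0.  75.  84.]
```

View pics/s3.png

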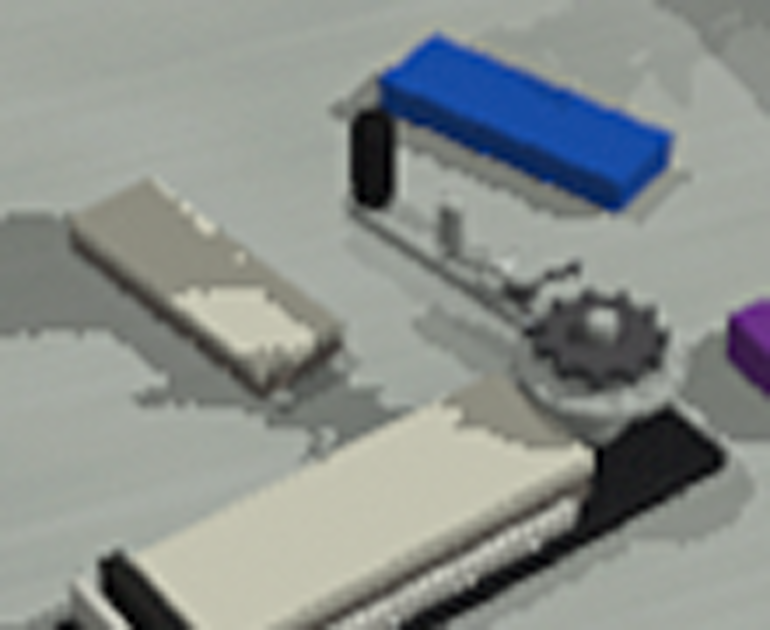

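The lever has swung over: tab top at (448,210), knob top at (373,115). Next I'll compute the handle angle and the lever angle.

```bash
python3 - <<'E'
from h import *
s=robot.camera("scene");t=robot.camera("top")
S=lambda x,y,z:px2w(s,200+(x+.5)/7-.5,150+(y+.5)/7-.5,z)
hub=np.array([.647,.0045])
k=S(373,115,.114)[:2]-hub; tb=S(448,210,.109)[:2]-hub
ang=lambda d:np.degrees(np.arctan2(d[1],d[0]))
a=ang(k);u=k/np.linalg.norm(k);l=tb-.05*u
print("knob",k+hub,np.linalg.norm(k),a,"tab",tb+hub,np.linalg.norm(tb),"lever len",np.linalg.norm(l),"rel deg",ang(l)-a)
E
```

```text
knob [ 0.50663825 -0.04529892] 0.14893405431646844 -160.46583411139324 tab [ 0.58014585 -0.04003503] 0.0803296123139666 lever len 0.034104484281160065 rel deg 35.115384364814474
```

View pics/t3.png

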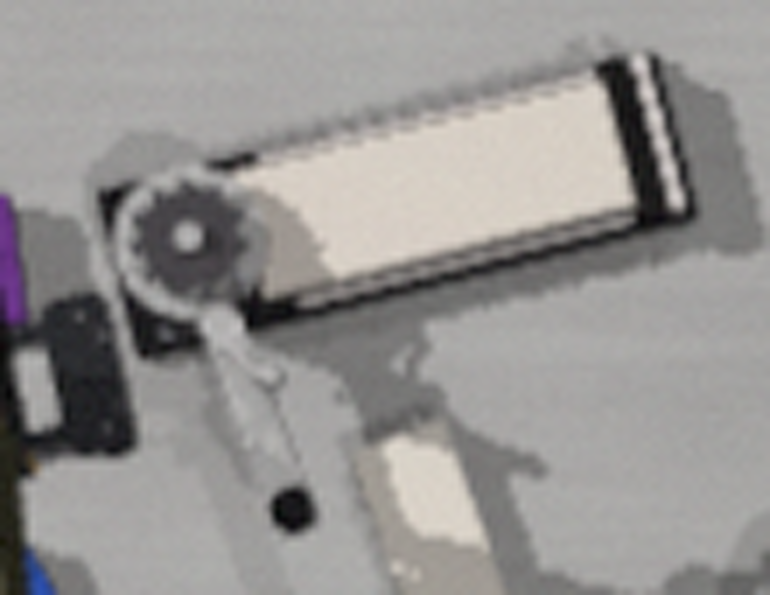

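The top view agrees: knob at (292,508) and tab at (268,378) on the clamping side, with the handle dragged about 8°, so the lever was on its stop. Next I'll straddle the knob, take the handle back, and then clamp.

```bash
python3 -m jog '{"fingers":[0.05,0.05,0.05,0.05,0.05],"translation":[[-0.01,-0.05,0],[-0.02,-0.11,0],[-0.0355,-0.157,0],[-0.0355,-0.157,-0.015],[-0.0355,-0.157,-0.03]],"turn":[[0,0,4],[0,0,8],[0,0,8],[0,0,8],[0,0,8]]}'
python3 -m jog '{"fingers":[0.05,0.05,0.05,0.05,0.05],"translation":[[0,0,-0.02],[0,0,-0.04],[0,0,-0.066],[0,0,-0.066],[0,0,-0.066]],"turn":[[0,0,0],[0,0,0],[0,0,0],[0,0,0],[0,0,0]]}'
cat >> h.py <<'E'
HUB=np.array([.647,.0045])
def hnd():
    "polar pose of TCP about axis, force along clamp tangent / radial (reaction on tool)"
    s=st();d=s["eef_pos"][:2]-HUB;r=np.linalg.norm(d);a=np.degrees(np.arctan2(d[1],d[0]))%360
    u=d/r;v=np.array([-u[1],u[0]]);f=s["contact_force"][:2]
    print("r",r.round(4),"ang",a.round(2),"Ft",(-f@v).round(2),"Fr",(f@u).round(2))
def arc(angs,r=.15,z=None):
    "shifts and turns from present pose to centre angles (deg); tool y kept along tangent"
    s=robot.get_state();R=s["orientation"];y=np.degrees(np.arctan2(R[1,1],R[0,1]))
    for a in angs:
        q=np.radians(a);p=HUB+r*np.array([np.cos(q),np.sin(q)])-s["eef_pos"][:2]
        print(a,p.round(4),0 if z is None else round(z-s["eef_pos"][2],4),round((a+90-y+180)%360-180,1))
E
python3 -c "
from h import *
hnd();arc([195,190,185,180,175]);arc([170,165,160,155,150])"
```

```text
t: 7.58
eef_pos: [0.5069, -0.0455, 0.1493]
orientation: [[0.943, 0.334, -0.0], [0.334, -0.943, 0.001], [0.0, -0.001, -1.0]]
contact_force: [0.2, 0.0, 0.6]
gripper_width: 0.0453
t: 8.2
eef_pos: [0.5073, -0.0449, 0.0835]
orientation: [[0.942, 0.335, 0.0], [0.335, -0.942, 0.001], [0.0, -0.001, -1.0]]
contact_force: [0.8, 0.5, 0.7]
gripper_width: 0.0452
t 8.2 p [ 0.5073 -0.0449  0.0835] yawY -70.4 tilt [ 0.     0.001 -1.   ] F [0.84 0.52 0.74] w 0.0452 j [-11.  -4. 119.   0.  65.  59.]
r 0.1482 ang 199.46 Ft 0.21 Fr -0.97
195 [-0.0051  0.0106] 0 -4.6
190 [-0.008   0.0233] 0 -9.6
185 [-0.0097  0.0363] 0 -14.6
180 [-0.0103  0.0494] 0 -19.6
175 [-0.0097  0.0625] 0 -24.6
170 [-0.008   0.0754] 0 -29.6
165 [-0.0051  0.0882] 0 -34.6
160 [-0.0012  0.1007] 0 -39.6
155 [0.0038 0.1128] 0 -44.6
150 [0.0098 0.1244] 0 -49.6
```

```bash
python3 -m jog '{"fingers":[0.05,0.05,0.05,0.05,0.05],"translation":[[-0.005,0.0106,0],[-0.008,0.0233,0],[-0.0097,0.0363,0],[-0.0103,0.0494,0],[-0.0097,0.0625,0]],"turn":[[0,0,-4.6],[0,0,-9.6],[0,0,-14.6],[0,0,-19.6],[0,0,-24.6]]}'
python3 -c "
from h import *
hnd();arc([170,165,160,155,150])"
```

```text
t: 8.82
eef_pos: [0.4986, 0.0175, 0.0851]
orientation: [[0.996, -0.09, 0.003], [-0.09, -0.996, -0.001], [0.003, 0.0, -1.0]]
contact_force: [0.8, -2.5, 0.0]
gripper_width: 0.0453
t 8.825 p [0.4986 0.0175 0.0851] yawY -95.1 tilt [ 0.003 -0.001 -1.   ] F [ 0.77 -2.48  0.01] w 0.0453 j [ -4.  -6. 120.  -0.  65.  91.]
r 0.149 ang 174.99 Ft -2.41 Fr -0.99
170 [0.0007 0.013 ] 0 -4.9
165 [0.0035 0.0258] 0 -9.9
160 [0.0074 0.0383] 0 -14.9
155 [0.0125 0.0504] 0 -19.9
150 [0.0185 0.062 ] 0 -24.9
```

Return stroke takes 2.4 N, so the ratchet is clicking free as it should on the clamping side.

```bash
python3 -m jog '{"fingers":[0.05,0.05,0.05,0.05,0.05],"translation":[[0.0007,0.013,-0.001],[0.0035,0.0258,-0.001],[0.0074,0.0383,-0.001],[0.0125,0.0504,-0.001],[0.0185,0.062,-0.001]],"turn":[[0,0,-4.9],[0,0,-9.9],[0,0,-14.9],[0,0,-19.9],[0,0,-24.9]]}'
python3 -c "
from h import *
hnd();arc([153,156,159,162,165])"
```

```text
t: 9.45
eef_pos: [0.5175, 0.0797, 0.0853]
orientation: [[0.864, -0.503, 0.003], [-0.503, -0.864, -0.003], [0.004, 0.001, -1.0]]
contact_force: [-1.1, -2.4, -0.4]
gripper_width: 0.0452
t 9.45 p [0.5175 0.0797 0.0853] yawY -120.2 tilt [ 0.003 -0.003 -1.   ] F [-1.06 -2.38 -0.36] w 0.0452 j [  3.  -2. 117.  -0.  65. 123.]
r 0.1497 ang 149.87 Ft -2.59 Fr -0.28
153 [-0.0042 -0.0071] 0 3.2
156 [-0.0075 -0.0142] 0 6.2
159 [-0.0105 -0.0214] 0 9.2
162 [-0.0132 -0.0288] 0 12.2
165 [-0.0154 -0.0363] 0 15.2
```

```bash
python3 -m jog '{"fingers":[0.05,0.05,0.05,0.05,0.05],"translation":[[-0.0042,-0.0071,0],[-0.0075,-0.0142,0],[-0.0105,-0.0214,0],[-0.0132,-0.0288,-0.001],[-0.0132,-0.0288,-0.001]],"turn":[[0,0,3.2],[0,0,6.2],[0,0,9.2],[0,0,12.2],[0,0,12.2]]}'
python3 -c "
from h import *
hnd();arc([163.5,165,166.5,168])"
```

```text
t: 10.07
eef_pos: [0.5058, 0.0514, 0.0863]
orientation: [[0.951, -0.31, 0.008], [-0.31, -0.951, -0.001], [0.008, -0.001, -1.0]]
contact_force: [0.4, 1.7, 2.1]
gripper_width: 0.0455
t 10.075 p [0.5058 0.0514 0.0863] yawY -108.0 tilt [ 0.008 -0.001 -1.   ] F [0.41 1.67 2.12] w 0.0455 j [ -0.  -4. 119.  -0.  65. 108.]
r 0.1488 ang 161.64 Ft 1.71 Fr 0.13
163.5 [-0.0026 -0.0043] 0 1.5
165 [-0.0037 -0.0081] 0 3.0
166.5 [-0.0046 -0.0119] 0 4.5
168 [-0.0055 -0.0157] 0 6.0
```

```bash
python3 -m jog '{"fingers":[0.05,0.05,0.05,0.05,0.05],"translation":[[-0.0026,-0.0043,-0.001],[-0.0037,-0.0081,-0.001],[-0.0046,-0.0119,-0.001],[-0.0055,-0.0157,-0.001],[-0.0055,-0.0157,-0.001]],"turn":[[0,0,1.5],[0,0,3],[0,0,4.5],[0,0,6],[0,0,6]]}'
python3 -c "
from h import *
hnd();arc([169.5,171,172.5,174])"
```

```text
t: 10.7
eef_pos: [0.5018, 0.0365, 0.0863]
orientation: [[0.978, -0.209, 0.012], [-0.209, -0.978, 0.001], [0.011, -0.003, -1.0]]
contact_force: [3.2, 3.9, -1.1]
gripper_width: 0.0452
t 10.7 p [0.5018 0.0365 0.0863] yawY -102.1 tilt [ 0.012  0.001 -1.   ] F [ 3.22  3.92 -1.12] w 0.0452 j [ -2.  -5. 120.   0.  65. 100.]
r 0.1486 ang 167.58 Ft 4.53 Fr -2.3
169.5 [-0.0023 -0.0046] 0 1.6
171 [-0.003  -0.0085] 0 3.1
172.5 [-0.0035 -0.0124] 0 4.6
174 [-0.004  -0.0163] 0 6.1
```

```bash
python3 -m jog '{"fingers":[0.05,0.05,0.05,0.05,0.05],"translation":[[-0.0023,-0.0046,0],[-0.003,-0.0085,0],[-0.0035,-0.0124,0],[-0.004,-0.0163,0],[-0.004,-0.0163,0]],"turn":[[0,0,1.6],[0,0,3.1],[0,0,4.6],[0,0,6.1],[0,0,6.1]]}'
cat >> h.py <<'E'
def avg(n=8):
    import contextlib,io
    F=[]
    for _ in range(n):
        robot.camera("top");F.append(robot.get_state()["contact_force"][:2])
    s=robot.get_state();d=s["eef_pos"][:2]-HUB;u=d/np.linalg.norm(d);v=np.array([-u[1],u[0]]);F=np.array(F)
    print("avg Ft",(-F@v).mean().round(2),"sd",(F@v).std().round(2),"Fr",(F@u).mean().round(2))
E
python3 -c "
from h import *
hnd();avg(6);arc([175.5,177,178.5,180])"
```

```text
t: 11.32
eef_pos: [0.4988, 0.021, 0.0867]
orientation: [[0.994, -0.104, 0.014], [-0.104, -0.995, 0.004], [0.014, -0.005, -1.0]]
contact_force: [3.0, 4.3, -2.3]
gripper_width: 0.0451
t 11.325 p [0.4988 0.021  0.0867] yawY -96.0 tilt [ 0.014  0.004 -1.   ] F [ 3.02  4.28 -2.25] w 0.0451 j [ -4.  -6. 121.   0.  65.  92.]
r 0.1491 ang 173.66 Ft 4.59 Fr -2.53
avg Ft 4.39 sd 0.36 Fr -2.69
175.5 [-0.0014 -0.0047] 0 1.5
177 [-0.0016 -0.0086] 0 3.0
178.5 [-0.0018 -0.0126] 0 4.5
180 [-0.0018 -0.0165] 0 6.0
```

```bash
python3 -m jog '{"fingers":[0.05,0.05,0.05,0.05,0.05],"translation":[[-0.001,-0.0035,0],[-0.0014,-0.007,0],[-0.0016,-0.0105,0],[-0.0018,-0.014,0],[-0.0018,-0.0175,0]],"turn":[[0,0,1.3],[0,0,2.6],[0,0,3.9],[0,0,5.2],[0,0,6.5]]}'
python3 -c "
from h import *
hnd();avg(4);hnd();arc([181,182,183,184,185])"
```

```text
t: 12.25
eef_pos: [0.4978, 0.0048, 0.0869]
orientation: [[1.0, 0.009, 0.016], [0.009, -1.0, 0.008], [0.016, -0.007, -1.0]]
contact_force: [3.3, 6.2, -2.5]
gripper_width: 0.045
t 12.25 p [0.4978 0.0048 0.0869] yawY -89.5 tilt [ 0.016  0.008 -1.   ] F [ 3.26  6.16 -2.5 ] w 0.045 j [ -6.  -6. 121.   1.  65.  83.]
r 0.1492 ang 179.89 Ft 6.16 Fr -3.25
avg Ft 4.77 sd 0.47 Fr -2.94
t 12.45 p [0.4977 0.0044 0.0869] yawY -89.5 tilt [ 0.016  0.007 -1.   ] F [ 3.15  5.14 -3.57] w 0.045 j [ -6.  -6. 121.   1.  65.  83.]
r 0.1493 ang 180.03 Ft 5.14 Fr -3.15
181 [-0.0007 -0.0025] 0 0.5
182 [-0.0006 -0.0052] 0 1.5
183 [-0.0005 -0.0078] 0 2.5
184 [-0.0003 -0.0104] 0 3.5
185 [-0.0001 -0.013 ] 0 4.5
```

```bash
python3 -m jog '{"fingers":[0.05,0.05,0.05,0.05,0.05],"translation":[[-0.0007,-0.0025,0],[-0.0006,-0.0052,0],[-0.0005,-0.0078,0],[-0.0003,-0.0104,0],[-0.0001,-0.013,0]],"turn":[[0,0,0.7],[0,0,1.5],[0,0,2.5],[0,0,3.5],[0,0,4.5]]}'
python3 -c "
from h import *
hnd();arc([186,187,188,189,190])"
```

```text
t: 13.08
eef_pos: [0.4981, -0.0071, 0.0869]
orientation: [[0.996, 0.087, 0.016], [0.087, -0.996, 0.011], [0.017, -0.009, -1.0]]
contact_force: [2.6, 6.7, -2.1]
gripper_width: 0.0449
t 13.075 p [ 0.4981 -0.0071  0.0869] yawY -85.0 tilt [ 0.016  0.011 -1.   ] F [ 2.55  6.7  -2.12] w 0.0449 j [ -7.  -6. 121.   1.  65.  77.]
r 0.1494 ang 184.47 Ft 6.48 Fr -3.07
186 [-0.0003 -0.004 ] 0 1.0
187 [ 0.     -0.0066] 0 2.0
188 [ 0.0004 -0.0092] 0 3.0
189 [ 0.0008 -0.0118] 0 4.0
190 [ 0.0012 -0.0144] 0 5.0
```

```bash
python3 -m jog '{"fingers":[0.05,0.05,0.05,0.05,0.05],"translation":[[-0.0003,-0.003,0],[0,-0.006,0],[0.0004,-0.009,0],[0.0008,-0.0115,0],[0.0012,-0.014,0]],"turn":[[0,0,1],[0,0,2],[0,0,3],[0,0,4],[0,0,5]]}'
python3 -c "
from h import *
hnd();arc([191,192,193,194,195])"
```

```text
t: 13.7
eef_pos: [0.4996, -0.0196, 0.0869]
orientation: [[0.985, 0.174, 0.016], [0.173, -0.985, 0.015], [0.019, -0.012, -1.0]]
contact_force: [2.8, 6.8, -3.0]
gripper_width: 0.0449
t 13.7 p [ 0.4996 -0.0196  0.0869] yawY -80.0 tilt [ 0.016  0.015 -1.   ] F [ 2.79  6.76 -3.05] w 0.0449 j [ -9.  -6. 121.   1.  65.  71.]
r 0.1493 ang 189.3 Ft 6.22 Fr -3.84
191 [ 0.0001 -0.0045] 0 1.0
192 [ 0.0006 -0.0071] 0 2.0
193 [ 0.0012 -0.0096] 0 3.0
194 [ 0.0018 -0.0122] 0 4.0
195 [ 0.0025 -0.0147] 0 5.0
```

```bash
python3 -m jog '{"fingers":[0.05,0.05,0.05,0.05,0.05],"translation":[[0.0005,-0.0033,0],[0.0012,-0.0063,0],[0.0018,-0.0092,0],[0.0025,-0.012,0],[0.0035,-0.0147,0]],"turn":[[0,0,1],[0,0,2],[0,0,3],[0,0,4],[0,0,5]]}'
python3 -c "
from h import *
hnd();arc([196,197,198,199,200],.149)"
```

```text
t: 14.32
eef_pos: [0.5025, -0.0327, 0.0867]
orientation: [[0.966, 0.259, 0.013], [0.259, -0.966, 0.019], [0.018, -0.015, -1.0]]
contact_force: [-0.9, 6.2, 1.0]
gripper_width: 0.0452
t 14.325 p [ 0.5025 -0.0327  0.0867] yawY -75.0 tilt [ 0.013  0.019 -1.   ] F [-0.89  6.16  1.  ] w 0.0452 j [-11.  -5. 120.   1.  65.  64.]
r 0.1492 ang 194.45 Ft 6.19 Fr -0.68
196 [ 0.0013 -0.0038] 0 1.0
197 [ 0.002  -0.0063] 0 2.0
198 [ 0.0028 -0.0088] 0 3.0
199 [ 0.0036 -0.0113] 0 4.0
200 [ 0.0045 -0.0137] 0 5.0
```

```bash
python3 -m jog '{"fingers":[0.05,0.05,0.05,0.05,0.05],"translation":[[0.0008,-0.0028,0],[0.0016,-0.0056,0],[0.0026,-0.0084,0],[0.0036,-0.0111,0],[0.0045,-0.0137,0]],"turn":[[0,0,1],[0,0,2],[0,0,3],[0,0,4],[0,0,5]]}'
python3 -c "
from h import *
hnd();arc([201,202,203,204,205],.149)"
```

```text
t: 14.95
eef_pos: [0.5063, -0.0448, 0.0866]
orientation: [[0.939, 0.343, 0.009], [0.342, -0.939, 0.023], [0.016, -0.019, -1.0]]
contact_force: [-1.4, 6.7, 1.6]
gripper_width: 0.0453
t 14.95 p [ 0.5063 -0.0448  0.0866] yawY -70.0 tilt [ 0.009  0.023 -1.   ] F [-1.37  6.69  1.62] w 0.0453 j [-12.  -4. 119.   2.  65.  57.]
r 0.1491 ang 199.32 Ft 6.77 Fr -0.93
201 [ 0.0016 -0.0041] 0 1.0
202 [ 0.0026 -0.0065] 0 2.0
203 [ 0.0036 -0.0089] 0 3.0
204 [ 0.0046 -0.0113] 0 4.0
205 [ 0.0057 -0.0136] 0 5.0
```

```bash
python3 -m jog '{"fingers":[0.05,0.05,0.05,0.05,0.05],"translation":[[0.001,-0.0025,0],[0.002,-0.005,0],[0.003,-0.0074,0],[0.0038,-0.0095,0],[0.0046,-0.0113,0]],"turn":[[0,0,1],[0,0,2],[0,0,3],[0,0,3.5],[0,0,4]]}'
python3 -c "
from h import *
hnd();arc([204,205,206,207,208],.149)"
```

```text
t: 15.58
eef_pos: [0.51, -0.0545, 0.0865]
orientation: [[0.913, 0.407, 0.005], [0.407, -0.913, 0.027], [0.015, -0.023, -1.0]]
contact_force: [-2.1, 7.2, 1.8]
gripper_width: 0.045
t 15.575 p [ 0.51   -0.0545  0.0865] yawY -65.9 tilt [ 0.005  0.027 -1.   ] F [-2.09  7.18  1.78] w 0.045 j [-13.  -4. 119.   2.  65.  52.]
r 0.1492 ang 203.32 Ft 7.42 Fr -0.92
204 [ 0.0008 -0.0016] 0 -0.1
205 [ 0.0019 -0.0039] 0 0.9
206 [ 0.003  -0.0063] 0 1.9
207 [ 0.0042 -0.0086] 0 2.9
208 [ 0.0054 -0.0109] 0 3.9
```

```bash
python3 -m jog '{"fingers":[0.05,0.05,0.05,0.05,0.05],"translation":[[0.001,-0.0022,0],[0.002,-0.0045,0],[0.003,-0.0066,0],[0.0042,-0.0088,0],[0.0054,-0.0109,0]],"turn":[[0,0,0.6],[0,0,1.5],[0,0,2.4],[0,0,3.2],[0,0,4]]}'
python3 -c "
from h import *
hnd();arc([208,209,210,211,212],.149)"
```

```text
t: 16.2
eef_pos: [0.5145, -0.0638, 0.0865]
orientation: [[0.882, 0.471, -0.0], [0.47, -0.882, 0.03], [0.014, -0.027, -1.0]]
contact_force: [-3.8, 6.3, 2.7]
gripper_width: 0.0452
t 16.2 p [ 0.5145 -0.0638  0.0865] yawY -61.9 tilt [-0.    0.03 -1.  ] F [-3.85  6.35  2.67] w 0.0452 j [-14.  -3. 118.   2.  66.  47.]
r 0.1491 ang 207.27 Ft 7.41 Fr 0.51
208 [ 0.001  -0.0016] 0 -0.1
209 [ 0.0022 -0.0039] 0 0.9
210 [ 0.0035 -0.0062] 0 1.9
211 [ 0.0048 -0.0084] 0 2.9
212 [ 0.0062 -0.0107] 0 3.9
```

```bash
python3 -m jog '{"fingers":[0.05,0.05,0.05,0.05,0.05],"translation":[[0.0012,-0.0022,0],[0.0024,-0.0044,0],[0.0036,-0.0065,0],[0.0048,-0.0086,0],[0.0062,-0.0107,0]],"turn":[[0,0,0.6],[0,0,1.5],[0,0,2.4],[0,0,3.2],[0,0,4]]}'
python3 -c "
from h import *
hnd();arc([211,212,213,214,215],.149)"
```

```text
t: 16.82
eef_pos: [0.5194, -0.0727, 0.0863]
orientation: [[0.847, 0.531, -0.006], [0.531, -0.847, 0.034], [0.013, -0.032, -0.999]]
contact_force: [-2.4, 5.9, 2.9]
gripper_width: 0.045
t 16.825 p [ 0.5194 -0.0727  0.0863] yawY -57.9 tilt [-0.006  0.034 -0.999] F [-2.39  5.88  2.93] w 0.045 j [-15.  -2. 117.   2.  66.  42.]
r 0.1491 ang 211.2 Ft 6.27 Fr -1.0
211 [-0.0002  0.0005] 0 -1.1
212 [ 0.0012 -0.0017] 0 -0.1
213 [ 0.0026 -0.0039] 0 0.9
214 [ 0.004  -0.0061] 0 1.9
215 [ 0.0055 -0.0082] 0 2.9
```

```bash
python3 -m jog '{"fingers":[0.05,0.05,0.05,0.05,0.05],"translation":[[0.0014,-0.0022,0],[0.0027,-0.0043,0],[0.004,-0.0064,0],[0.0053,-0.0085,0],[0.0068,-0.0105,0]],"turn":[[-0.4,0,0.8],[-0.8,0,1.6],[-1.2,0,2.4],[-1.5,0,3.2],[-1.8,-0.3,4]]}'
python3 -c "
from h import *
hnd();arc([215,216,217,218,219],.149)"
```

```text
t: 17.45
eef_pos: [0.5249, -0.0813, 0.0867]
orientation: [[0.808, 0.589, -0.007], [0.589, -0.808, 0.006], [-0.002, -0.009, -1.0]]
contact_force: [-6.0, 7.5, 6.8]
gripper_width: 0.0448
t 17.45 p [ 0.5249 -0.0813  0.0867] yawY -53.9 tilt [-0.007  0.006 -1.   ] F [-5.96  7.46  6.82] w 0.0448 j [-15.  -1. 116.   0.  66.  39.]
r 0.1493 ang 215.08 Ft 9.53 Fr 0.59
215 [0.0001 0.0003] 0 -1.1
216 [ 0.0016 -0.0018] 0 -0.1
217 [ 0.0031 -0.0039] 0 0.9
218 [ 0.0047 -0.0059] 0 1.9
219 [ 0.0063 -0.008 ] 0 2.9
```

```bash
python3 -m jog '{"fingers":[0.05,0.05,0.05,0.05,0.05],"translation":[[0.0006,-0.0008,0],[0.0012,-0.0016,0],[0.0018,-0.0024,0],[0.0024,-0.0032,0],[0.0031,-0.0039,0]],"turn":[[0,0,0.2],[0,0,0.4],[0,0,0.6],[0,0,0.8],[0,0,1]]}'
python3 -c "
from h import *
hnd();avg(5);arc([216,217,218,219],.149)"
```

```text
t: 18.08
eef_pos: [0.5262, -0.0831, 0.0866]
orientation: [[0.797, 0.603, -0.012], [0.604, -0.797, 0.01], [-0.004, -0.015, -1.0]]
contact_force: [-6.4, 8.2, 6.4]
gripper_width: 0.0449
t 18.075 p [ 0.5262 -0.0831  0.0866] yawY -52.9 tilt [-0.012  0.01  -1.   ] F [-6.4   8.15  6.41] w 0.0449 j [-15.  -1. 115.   0.  66.  38.]
r 0.1492 ang 215.95 Ft 10.36 Fr 0.4
avg Ft 9.98 sd 0.36 Fr 0.4
216 [0.0002 0.0001] 0 -1.1
217 [ 0.0018 -0.002 ] 0 -0.1
218 [ 0.0034 -0.004 ] 0 0.9
219 [ 0.005  -0.0061] 0 1.9
```

```bash
python3 -m jog '{"fingers":[0.05,0.05,0.05,0.05,0.05],"translation":[[0.0008,-0.001,0.0005],[0.0016,-0.002,0.001],[0.0024,-0.003,0.001],[0.003,-0.0036,0.001],[0.0034,-0.004,0.001]],"turn":[[0,0,0],[0,0,0.2],[0,0,0.4],[0,0,0.6],[0,0,0.9]]}'
python3 -c "
from h import *
hnd();avg(5);arc([217,218,219,220],.149)"
```

```text
t: 18.95
eef_pos: [0.5272, -0.0847, 0.0864]
orientation: [[0.788, 0.616, -0.019], [0.616, -0.788, 0.015], [-0.006, -0.023, -1.0]]
contact_force: [-5.7, 9.4, 2.8]
gripper_width: 0.0452
t 18.95 p [ 0.5272 -0.0847  0.0864] yawY -52.0 tilt [-0.019  0.015 -1.   ] F [-5.73  9.35  2.82] w 0.0452 j [-15.  -0. 115.   1.  66.  37.]
r 0.1493 ang 216.67 Ft 10.92 Fr -0.98
avg Ft 10.54 sd 0.52 Fr -0.8
217 [ 0.0007 -0.0005] 0 -1.0
218 [ 0.0023 -0.0026] 0 0.0
219 [ 0.004  -0.0046] 0 1.0
220 [ 0.0056 -0.0066] 0 2.0
```

```bash
python3 -m jog '{"fingers":[0.05,0.05,0.05,0.05,0.05],"translation":[[0.001,-0.0012,0],[0.002,-0.0023,0],[0.003,-0.0035,0],[0.0038,-0.0045,0],[0.0043,-0.005,0]],"turn":[[0,0,0.1],[0,0,0.3],[0,0,0.6],[0,0,0.8],[0,0,1]]}'
python3 -c "
from h import *
hnd();avg(5);arc([218,219,220],.149)"
```

```text
t: 19.82
eef_pos: [0.529, -0.0872, 0.0861]
orientation: [[0.777, 0.629, -0.026], [0.63, -0.777, 0.019], [-0.008, -0.032, -0.999]]
contact_force: [-8.8, 9.7, 7.5]
gripper_width: 0.0454
t 19.825 p [ 0.529  -0.0872  0.0861] yawY -51.0 tilt [-0.026  0.019 -0.999] F [-8.76  9.75  7.55] w 0.0454 j [-15.   1. 114.   1.  67.  35.]
r 0.1494 ang 217.85 Ft 13.07 Fr 0.93
avg Ft 12.25 sd 0.51 Fr 1.41
218 [ 0.0006 -0.    ] 0 -1.0
219 [ 0.0022 -0.002 ] 0 -0.0
220 [ 0.0038 -0.004 ] 0 1.0
```

Push is about 12 to 13 N, so I stop here, back off to mid-gap and lift clear.

```bash
python3 -m jog '{"fingers":[0.05,0.05,0.05,0.05,0.05],"translation":[[-0.003,0.004,0],[-0.006,0.0078,0],[-0.0065,0.008,0],[-0.0065,0.008,0.02],[-0.0065,0.008,0.06]],"turn":[[0,0,0],[0,0,0],[0,0,0],[0,0,0],[0,0,0]]}'
python3 -m jog '{"fingers":[0.05,0.05,0.05,0.05,0.05],"translation":[[0,0,0.05],[-0.04,0.05,0.06],[-0.06,0.11,0.06],[-0.06,0.16,0.06],[-0.06,0.16,0.06]],"turn":[[0,0,0],[0,0,0],[0,0,0],[0,0,0],[0,0,0]]}'
python3 -c "
from h import *
st();snap('scene','s4.png',(120,135,190,140),4);snap('top','t4.png',(205,125,115,90),6.8)"
```

```text
t: 20.7
eef_pos: [0.5216, -0.0793, 0.1462]
orientation: [[0.777, 0.629, -0.029], [0.629, -0.777, 0.019], [-0.01, -0.033, -0.999]]
contact_force: [1.2, 0.4, 0.2]
gripper_width: 0.0452
t: 21.32
eef_pos: [0.4617, 0.0831, 0.2082]
orientation: [[0.774, 0.633, -0.026], [0.633, -0.774, 0.02], [-0.008, -0.032, -0.999]]
contact_force: [-0.5, -0.1, 0.4]
gripper_width: 0.045
t 21.325 p [0.4617 0.0831 0.2082] yawY -50.7 tilt [-0.026  0.02  -0.999] F [-0.45 -0.07  0.43] w 0.045 j [  3. -16. 117.   1.  80.  53.]
```

View pics/s4.png

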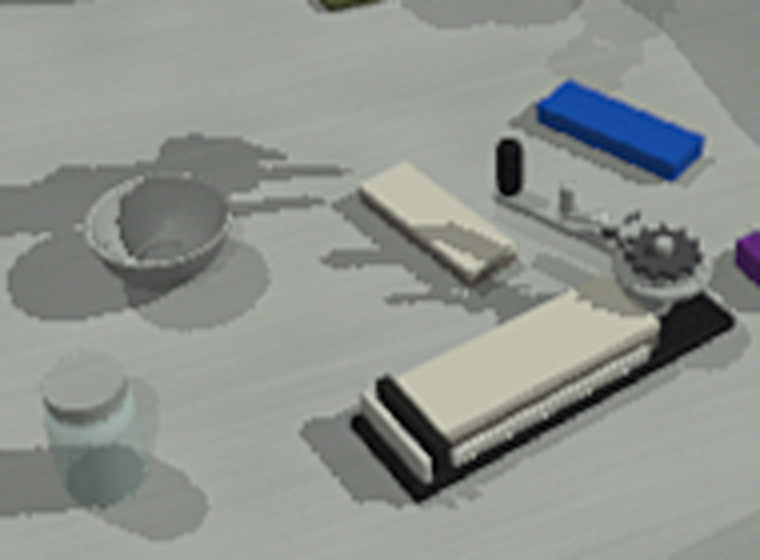

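View pics/t4.png

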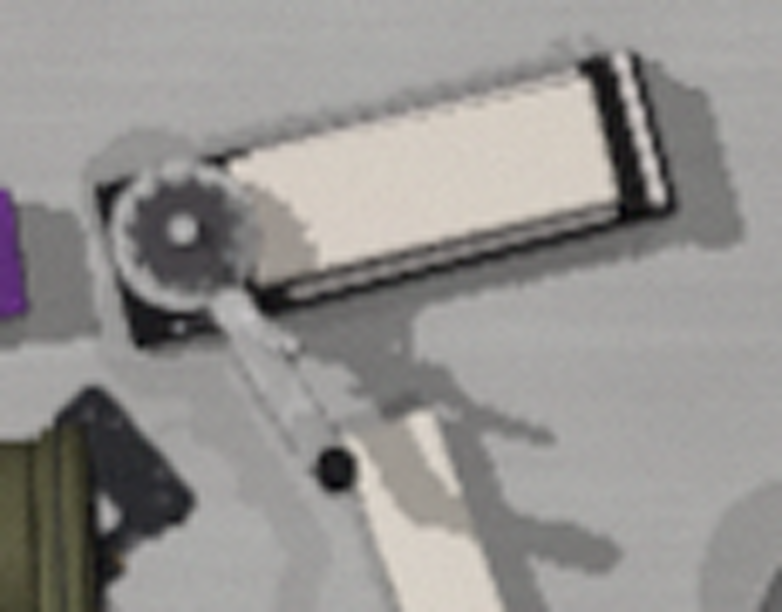

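The top view shows the handle at about 213° (+0.35 rad, well short of its 0.85 limit): hub (183,230), knob (337,468). The tab at (290,345) sits about 15 mm to the clamping side, and the stone is against the end stop at (610,140). In the scene view the bowl and jar are where they were, and the arm is clear. Handing in.

```bash
python3 -c "
from workcell import robot
print(robot.close_job())"
```

```text
the job is handed in; nothing more can be done
None
```

The sharpening stone is clamped against the end stop with the lever on the clamping side, and I handed the job in at about 21 s of the 72 s allowed.

- **Lever:** I pushed the tab across until it reached its stop and dragged the handle about 8°. The last top view puts it about 15 mm to the clamping side. An earlier scene-view estimate of the lever angle came out at 35° against the 23° stop; I put that down to pixel error.
- **Clamping:** The handle clicked back free at about 2.5 N, then one clamping stroke ran loose at 6 to 7.5 N until the stone was gripped. I stopped at 13.1 N while moving and 12.3 N averaged while holding, both inside the 9 to 15 N range. The readings scatter by about 0.5 N.
- **Last look:** The handle had not moved after I let go, at about +0.35 rad and well short of its limit. The arm was clear with near-zero force.
- **Bystanders:** The bowl and jar were unmoved in the last scene view. The tin was outside the last pictures, and the arm never went near it.

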